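# Clock three prints on the bench counter

## Robot

A 6-joint arm with a two-finger parallel gripper is mounted at the origin on the work surface. World frame = base frame: x ahead of the robot, y to its left, z up, the work surface at z = 0. Lengths are in mm, angles in rad, forces in N, time in s.
With the tool pointing down it reaches from about 275 to 750 mm from the base axis. Payload 10.2 kg.
Tool frame: the origin (TCP) lies where the fingers leave the gripper's body, on its centre line; the fingertips stand 73 mm ahead of it and the grasp point (between the pads) lies 54 mm ahead of it; z points along the fingers, y is the line along which they close (so a half turn about z gives the same grasp; the last joint's range is limited). The gripper opens to 85 mm and grips with 20 to 120 N. Pads are 22 mm wide; open, the fingers measure 114 mm over their backs; the gripper's body (76 mm by 85 mm) begins 54 mm behind the grasp point. The pads swing forward as they close: fully open they stand 13 mm farther back than shut.
Start: joints at [-1.441, 0.313, 1.498, -0, 1.331, -0.223], TCP at [181.389, -492.676, 303.894] pointing down, gripper open.
Joint ranges: [-2.94, 2.94], [-0.97, 2.17], [0.19, 2.56], [-1.23, 4.37], [0.02, 3.11], [-2.88, 2.88]. Speed limits (rad/s): [2.39, 2.39, 3.01, 3.14, 3.14, 3.14].

## Interface

Orientations are given as a unit quaternion [w, x, y, z].
In Python, from rig import ctrl gives the robot as it stands.
- The arm moves only by the shell command python3 -m creep 'ROWS' [OPENING] [FORCE]. ROWS is JSON, a list that holds one entry, the list of rows, each a list of 6 numbers: the shift along the world's x, y, z in units of 25 mm (1.0 is 25 mm), then the turn, a rotation vector about the world's x, y, z in units of 5 degrees (1.0 is 5 degrees). In form: [[[x, y, z, ax, ay, az], ...]]. A call has 1 to 20 rows; each row is the pose to reach, as a shift and turn from the pose commanded when the call began; what a row does not reach only later rows make up. A row lasts 1/12 s, in which the tool goes at most 41.7 mm and 7.16 degrees, less where a joint would pass 70% of its speed; a pose out of reach is approached as far as the arm can. A call with a gripper value outside its range is refused whole. OPENING is the finger opening in mm, from 0 to 85.4, set as the call begins (- or left out, the last holds). The fingers move at their own pace and stop on an object; FORCE is the grip in N (left out, the last holds). Time passes only in rows, so rows that repeat a pose let the fingers close. It gives the time, the measured TCP pose, the force, the opening and the grip force at its end, in the units of the state.
- ctrl.sense(): the state, without advancing time (a new reading comes with each control period).
- ctrl.capture(name): name is "scene" or "top" or "wrist"; returns a dict with "image" (420x560x3 uint8, red, green, blue), "fx", "fy", "cx", "cy" (pixels), "R" (3x3) and "t" (3): a world point X has camera coordinates R X + t. Camera axes: x right, y down, z forward; pixel columns grow to the right and rows downward; lengths in mm; the calibration is good to about 2 mm. A picture is of the moment at which its call begins. There is no depth.
- ctrl.finish_job(): hands the job in; it is judged then, once.
The state is a dict: "time_s": time; "joints": joint angles; "dq": joint speeds; "tau": joint torques, N m; "eef_pos": TCP position; "ee_rot": TCP orientation; "force": force on the tool from outside, world axes, zero at the start; "wrist_torque": the same for the moment, N m; "grip_width": opening from 0.0 (shut) to 1.0 (fully open); "grip_force": force on a finger pad.
Only numpy, scipy, OpenCV 4.12 (cv2) and the standard library are available. Lean on these libraries where they do the work, as an engineer would, in place of code of your own. Each camera call takes 0.05 s, during which the arm holds its last target. There are 200 camera calls.

## Task

Three fresh prints have just gone into the drying rack: add exactly three to the bench print counter, the machine with the round dial on top, by pressing its lever fully down three times and letting it spring fully back up after each press. Do not press the lever of the hole punch that stands on the same table.

Things in the scene. Friction and masses are not known exactly. Their poses are not given: they have to be found in the camera images.
- counter: Print counter, fixed to the table: grey painted box 90 mm deep, 80 wide, 106 high on a dark 140 x 100 mm foot; on top a round white dial, 64 mm across, with black pointer under a hard clear window (119 mm high in all). Origin: centre of its underside; x points from the lever side to the back, z up. Stands left or right of the middle, heading up to 26 degrees off; lever side towards the robot.
- counter_pad (a point): Middle of the top face of the black pad (45 mm along the lever, 34 across, 10 thick) on the counter's lever, a flat steel bar sloping up out of the box's front. Moves with the lever. Its axes are the counter's when up and tilt with the lever; the pad slopes 19 degrees, down towards the box. Up: 93 mm above the table, 81 mm clear of the box. Fully pressed: 61 mm lower, 8 mm farther from the box.
- count_lever (a joint): Angle of the counter's lever about its level pivot, 45 mm above the table and 135 mm from the pad's middle: 0 = up at rest, 0.46 rad = fully down on its stop. A spring returns it to 0; pushing the pad down takes about 4 N at the top and 8 N at the bottom, more only against the stop.
- count_dial (a joint): Turn of the dial's pointer in rad, clockwise from above; 0 at the start, when it points away from the lever. Each full press turns it on by a tenth of a turn (0.628 rad) in the second half of the lever's way down; it stays there as the lever springs back. A press that is not complete turns it too little or not at all.
- punch_lever (a joint): Angle of the lever of the hole punch, the other machine, on the other side of the middle: bare steel, lower and narrower than the counter, no dial, a steel post on a dark 140 x 110 mm foot with two short pins. Its lever and black pad have the same size and height as the counter's and also face the robot. 0 = up, 0.46 rad = down. Not to be pressed.

How it is judged (in metres and radians):
On the way, in this order (a step that is already met when the one before it is completed fails the run):
1. the counter's lever is pressed right down a first time (value of joint count_lever above 0.4 rad), for 0.04 s.
2. the counter's lever has sprung back up after the first press (value of joint count_lever below 0.08 rad), for 0.04 s.
3. the counter's lever is pressed right down a second time (value of joint count_lever above 0.4 rad), for 0.04 s.
4. the counter's lever has sprung back up after the second press (value of joint count_lever below 0.08 rad), for 0.04 s.
5. the counter's lever is pressed right down a third time (value of joint count_lever above 0.4 rad), for 0.04 s.
6. the counter's lever has sprung back up after the third press (value of joint count_lever below 0.08 rad), for 0.04 s.
At the end, for the whole second after the job is handed in: The dial has advanced by exactly three steps (1.885 rad, within 0.25 rad) and the counter's lever is back up (less than 0.08 rad) (value of joint count_dial between 1.635 and 2.135 rad and value of joint count_lever below 0.08 rad); the robot touches nothing.
It fails at once if the hole punch's lever is pressed (more than 0.12 rad) (value of joint punch_lever above 0.12 rad).
It also fails if it takes over 34 s, if anything falls off the work surface, if the arm or the gripper's body presses on something with over 40 N, if the wrist force passes 120 N, or if a joint passes its speed limit or range.

## Working session

There is one attempt and no reset: what is moved stays moved. The work goes in short steps, Python scripts to look and compute and a shell command to move; the robot and the scene stay as the last step left them, time stands still between calls to the robot, and variables do not carry over. Pictures are saved under pics/ and viewed, at most 10 in all, crops included, and the job is handed in when it is done.

```bash
mkdir -p pics; python3 - <<'E'
from rig import ctrl
import cv2,json,pickle
s=ctrl.sense();print(s)
for n in("top","scene"):
    c=ctrl.capture(n);pickle.dump(c,open(n+".pkl","wb"))
    cv2.imwrite(f"pics/{n}0.png",c["image"][:,:,::-1]);print(n,c["R"],c["t"],c["fx"],c["cx"],c["cy"])
E
```

```text
{'time_s': 0.0, 'joints': array([-1.44138740e+00,  3.13475982e-01,  1.49839859e+00, -1.66521733e-05,
        1.33103960e+00, -2.23404919e-01]), 'dq': array([ 1.43728918e-05,  1.81282087e-03,  3.48715335e-03,  1.10664873e-03,
        2.60043559e-03, -3.71309893e-04]), 'tau': array([-2.39825873e-03, -4.12278879e+01, -2.59746820e+01, -3.24565435e-04,
        4.09317494e-03, -8.48605794e-06]), 'eef_pos': array([ 181.37066524, -492.50701504,  303.33621902]), 'ee_rot': array([-6.60407715e-04,  9.84480045e-01,  1.75495312e-01,  2.29651559e-05]), 'force': array([-0.29664556,  0.42226626,  0.10232382]), 'wrist_torque': array([-0.00986041,  0.0473048 , -0.03226119]), 'grip_force': 0.0, 'grip_width': 0.9979110599558969}
top [[ 0.00853978 -0.99996027 -0.00255722]
 [-0.99743514 -0.00833642 -0.07108893]
 [ 0.07106479  0.00315774 -0.9974667 ]] [ -34.65223785  593.43491487 1094.81502024] 501.420348665216 276.5444200503166 211.53620056922787
scene [[-0.64202683  0.76634034  0.02289166]
 [ 0.44344481  0.39553622 -0.80430579]
 [-0.62542645 -0.50623471 -0.59377451]] [ 412.7786019  -200.48481055 1240.62537235] 425.424454111536 280.51855504046927 212.0893627765657
```

View pics/top0.png

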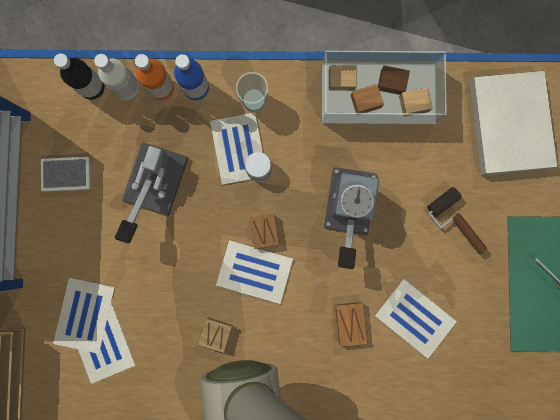

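View pics/scene0.png

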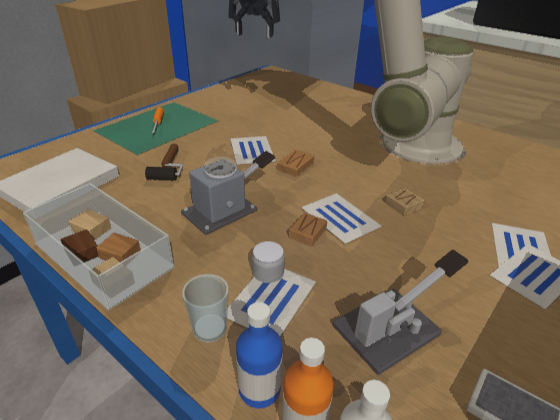

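The top view shows the counter, with its white dial at about (357,201) and its black pad at (347,257). The punch is on the left, with its pad at (126,231). The scene view shows the counter's pad at about (263,159).

```bash
cat > h.py <<'E'
import numpy as np,cv2,pickle
def ray(c,u,v,z):
    d=c["R"].T@np.array([(u-c["cx"])/c["fx"],(v-c["cy"])/c["fy"],1]);o=-c["R"].T@c["t"]
    return o+d*(z-o[2])/d[2]
def blob(m,u,v,r=30):
    k=np.zeros_like(m);k[v-r:v+r,u-r:u+r]=1
    n,l,s,ce=cv2.connectedComponentsWithStats((m*k).astype(np.uint8))
    i=1+np.argmin(np.hypot(*(ce[1:]-[u,v]).T)-s[1:,4]*.05);return ce[i],s[i]
E
python3 - <<'E'
from h import *
t=pickle.load(open("top.pkl","rb"));s=pickle.load(open("scene.pkl","rb"))
def dark(c,th=40):return c["image"].max(2)<th
P=[]
for c,u,v,n in((t,347,257,"pad"),(s,263,159,"padS")):
    ce,st=blob(dark(c),u,v,18);p=ray(c,*ce,91);P.append(p);print(n,ce,st,p)
ce,st=blob(dark(t),126,231,18);print("punch",ce,st,ray(t,*ce,91))
im=t["image"].astype(int);m=(im.min(2)>130)
ce,st=blob(m,357,201,22);d=ray(t,*ce,117);print("dial",ce,st,d)
h=d-P[0];print("heading deg",np.degrees(np.arctan2(h[1],h[0])),np.hypot(*h[:2]))
E
```

```text
pad [355. 250.] [355 250   1   1   1] [ 510.13080867 -193.21271786   91.        ]Traceback (most recent call last):
  File "<stdin>", line 6, in <module>
  File "h.py", line 8, in blob
    i=1+np.argmin(np.hypot(*(ce[1:]-[u,v]).T)-s[1:,4]*.05);return ce[i],s[i]
        ~~~~~~~~~^^^^^^^^^^^^^^^^^^^^^^^^^^^^^^^^^^^^^^^^^
    return _wrapfunc(a, 'argmin', axis=axis, out=out, **kwds)
    return bound(*args, **kwds)
ValueError: attempt to get argmin of an empty sequence
```

```bash
python3 - <<'E'
from h import *
t=pickle.load(open("top.pkl","rb"));s=pickle.load(open("scene.pkl","rb"))
print(t["image"].max(2)[240:274:3,332:365:3]);print(s["image"].max(2)[146:174:3,245:280:3])
for th in(55,62,70):
  for c,u,v,n in((t,347,257,"pad"),(s,263,159,"padS"),(t,126,231,"punch")):
    try: ce,st=blob(c["image"].max(2)<th,u,v,18);print(th,n,ce,st,ray(c,*ce,91))
    except ValueError: print(th,n,"none")
im=t["image"].astype(int)
for th in (130,150):
  ce,st=blob(im.min(2)>th,357,201,22);print("dial",ce,st,ray(t,*ce,117))
E
```

```text
[[127 132 132 130 131 153 149 131 140 142 139]
 [123 124 127 127 126 153 147 131 135 138 140]
 [127 125 123  85  92 153 151 134 136 137 136]
 [127 126 127  47  53  46  47  48 134 140 143]
 [127 128 133  51  49  48  52  49 137 136 132]
 [125 129 132  49  45  47  48  52 133 140 142]
 [129 129 107  47  49  46  49  47 137 137 137]
 [141 131  70  47  52  53  49  50 138 139 138]
 [138 140  60  49  48  49  49  48 137 136 137]
 [137 139 137  88  45  47  46  44 148 144 146]
 [134 135 141 150 146 146 149 155 155 157 157]
 [148 151 147 147 146 144 142 145 148 150 151]]
[[185 186 139 183 181 139 178 180 180 148 149 148]
 [160 185 139 139 184 139 151 181 182 147 150 149]
 [139 185 119 124 183 146  70  48 154 165 148 148]
 [123 168 151 124 176  69  47  50  49  48 150 151]
 [134 167 166 132  48  48  49  47  50  50 130 149]
 [169 186 177  48  49  49  48  52  48 159 139 148]
 [116 127 130 141 114  49  52  52 144 143 147 112]
 [139 133 142 154 129  54  84 146 144 142 146 118]
 [114 134 146 111 102 100 142 145 143 142 141 117]
 [135 145 105 100 101 102 101 145 147 145 142 127]]
55 pad [346.64495114 257
[... 379 characters left out ...]

62 padS [263.76630435 159.08152174] [253 152  22  16 184] [ 500.29838427 -171.5698627    91.        ]
62 punch [125.64741641 231.40425532] [115 220  22  23 329] [544.64345409 283.85164429  91.        ]
70 pad [346.67771084 257.47289157] [338 247  18  22 332] [ 494.54838459 -175.94169922   91.        ]
70 padS [263.79057592 159.06806283] [253 151  22  17 191] [ 500.21566054 -171.57032293   91.        ]
70 punch [125.69552239 231.28656716] [115 220  22  23 335] [544.88913617 283.7587761   91.        ]
dial [356.55384615 197.79230769] [341 185  33  32 130] [ 616.2980798 -192.6603824  117.       ]
dial [351.47916667 189.20833333] [341 185  28  16  48] [ 633.79792525 -182.3650604   117.        ]
```

```bash
python3 -m creep '[[[6,6,-1.5,0,0,-3],[12.5,12.75,-3.4,0,0,-5.8],[12.5,12.75,-3.4,0,0,-5.8],[12.5,12.75,-3.4,0,0,-5.8],[12.5,12.75,-3.4,0,0,-5.8],[12.5,12.75,-3.4,0,0,-5.8],[12.5,12.75,-3.4,0,0,-5.8],[12.5,12.75,-3.4,0,0,-5.8],[12.5,12.75,-3.4,0,0,-5.8],[12.5,12.75,-3.4,0,0,-5.8],[12.5,12.75,-3.4,0,0,-5.8],[12.5,12.75,-3.4,0,0,-5.8],[12.5,12.75,-3.4,0,0,-5.8],[12.5,12.75,-3.4,0,0,-5.8],[12.5,12.75,-3.4,0,0,-5.8],[12.5,12.75,-3.4,0,0,-5.8],[12.5,12.75,-3.4,0,0,-5.8],[12.5,12.75,-3.4,0,0,-5.8]]]' 0 30
python3 - <<'E'
from rig import ctrl
import cv2,numpy as np
s=ctrl.sense();print(s["eef_pos"],s["ee_rot"],s["force"],s["time_s"])
a=ctrl.capture("wrist")["image"];c=ctrl.capture("scene")["image"][60:270,130:410]
cv2.imwrite("pics/hov.png",np.hstack([cv2.resize(a,(400,300)),cv2.resize(c,(400,300))])[:,:,::-1])
E
```

```text
time_s: 1.6
eef_pos: [493.5, -174.7, 219.2]
ee_rot: [0.0, 0.997, -0.077, 0.0]
force: [0.1, 0.4, -0.3]
grip_width: 0.002
grip_force: 0.0
[ 493.48556082 -174.7009091   219.15139234] [ 1.12974730e-04  9.97007406e-01 -7.73058440e-02  1.60440234e-04] [ 0.13724923  0.40243627 -0.27234797] 1.6
```

View pics/hov.png

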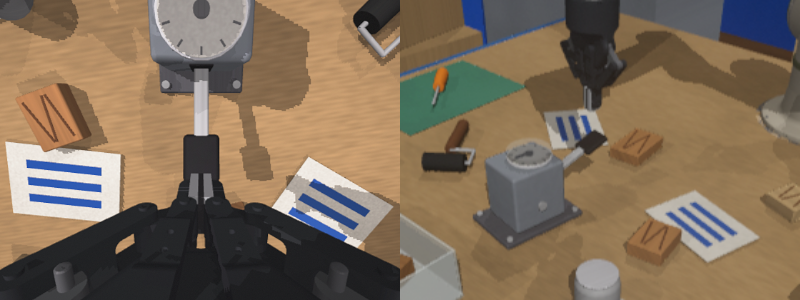

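The wrist view shows the closed fingertips at about (203,190), in line with the lever and over the pad's outer part (around (201,155)). The scene view shows them above the pad. Now I'll go down gently.

```bash
python3 -m creep '[[[0,0,-1,0,0,0],[0,0,-1.7,0,0,0],[0,0,-2.1,0,0,0],[0,0,-2.4,0,0,0],[0,0,-2.7,0,0,0],[0,0,-3,0,0,0],[0,0,-3,0,0,0],[0,0,-3,0,0,0]]]'; 
python3 - <<'E'
from rig import ctrl
import cv2,numpy as np
a=ctrl.capture("wrist")["image"];c=ctrl.capture("scene")["image"][60:270,130:410]
cv2.imwrite("pics/mid.png",np.hstack([cv2.resize(a,(400,300)),cv2.resize(c,(400,300))])[:,:,::-1])
E
```

```text
time_s: 2.37
eef_pos: [494.1, -174.1, 144.2]
ee_rot: [0.0, 0.997, -0.077, 0.0]
force: [-1.4, 0.5, 3.8]
grip_width: 0.003
grip_force: 1.8
```

View pics/mid.png

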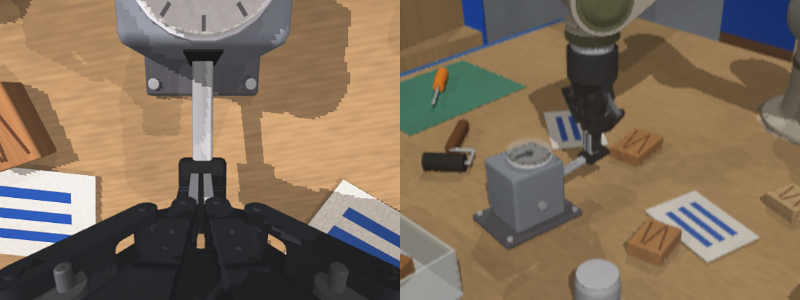

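The fingertips sit on the middle of the pad and the lever is partly down. Next I'll press on to the stop.

```bash
python3 -m creep '[[[0,0,-0.4,0,0,0],[0,0,-0.8,0,0,0],[0,0,-1.1,0,0,0],[0,0,-1.3,0,0,0],[0,0,-1.4,0,0,0],[0,0,-1.4,0,0,0],[0,0,-1.4,0,0,0]]]'
```

```text
time_s: 3.05
eef_pos: [494.0, -174.2, 109.5]
ee_rot: [0.0, 0.997, -0.077, 0.0]
force: [-2.8, -1.2, 6.9]
grip_width: 0.001
grip_force: 3.5
```

```bash
python3 -m creep '[[[0,0,-0.06,0,0,0],[0,0,-0.1,0,0,0],[0,0,-0.1,0,0,0]]]';python3 -m creep '[[[0,0,-0.06,0,0,0],[0,0,-0.1,0,0,0],[0,0,-0.1,0,0,0]]]'
```

```text
time_s: 3.3
eef_pos: [494.1, -174.2, 107.2]
ee_rot: [0.0, 0.997, -0.077, 0.001]
force: [-3.0, -0.9, 7.9]
grip_width: -0.001
grip_force: 4.0
time_s: 3.55
eef_pos: [494.3, -174.2, 106.2]
ee_rot: [0.001, 0.997, -0.076, 0.001]
force: [-8.7, 2.1, 23.5]
grip_width: 0.002
grip_force: 12.1
```

The force has risen to 23 N, so the lever is on its stop. I'll lift clear and check the dial.

```bash
python3 -m creep '[[[0,0,0.5,0,0,0],[0,0,1,0,0,0],[0,0,1.5,0,0,0],[0,0,2,0,0,0],[0,0,2.5,0,0,0],[0,0,3.2,0,0,0],[0,0,3.2,0,0,0],[0,0,3.2,0,0,0],[0,0,3.2,0,0,0]]]'
python3 - <<'E'
from rig import ctrl
import cv2,numpy as np
a=ctrl.capture("scene")["image"][140:240,170:290];c=ctrl.capture("top")["image"][160:280,300:420]
cv2.imwrite("pics/p1.png",np.hstack([cv2.resize(a,(400,400)),cv2.resize(c,(400,400))])[:,:,::-1])
E
```

```text
time_s: 4.3
eef_pos: [493.6, -173.7, 183.1]
ee_rot: [-0.0, 0.997, -0.077, -0.0]
force: [-0.3, -0.1, -0.6]
grip_width: -0.002
grip_force: 0.0
```

View pics/p1.png

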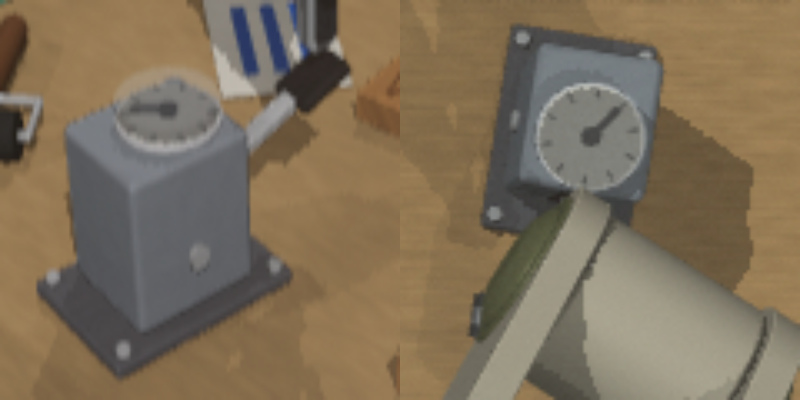

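The lever is back up. In the top view the pointer, from (590,135) to (625,105), has moved about one step. Now the second press, the same way.

```bash
python3 -m creep '[[[0,0,-0.5,0,0,0],[0,0,-1,0,0,0],[0,0,-1.5,0,0,0],[0,0,-2,0,0,0],[0,0,-2.4,0,0,0],[0,0,-2.7,0,0,0],[0,0,-2.9,0,0,0],[0,0,-3.05,0,0,0],[0,0,-3.12,0,0,0],[0,0,-3.2,0,0,0],[0,0,-3.2,0,0,0],[0,0,-3.2,0,0,0]]]'
python3 -m creep '[[[0,0,0.5,0,0,0],[0,0,1,0,0,0],[0,0,1.5,0,0,0],[0,0,2,0,0,0],[0,0,2.5,0,0,0],[0,0,3.2,0,0,0],[0,0,3.2,0,0,0],[0,0,3.2,0,0,0],[0,0,3.2,0,0,0]]]'
python3 - <<'E'
from rig import ctrl
import cv2,numpy as np
a=ctrl.capture("scene")["image"][140:240,170:290];c=ctrl.capture("top")["image"][160:280,300:420]
cv2.imwrite("pics/p2.png",np.hstack([cv2.resize(a,(400,400)),cv2.resize(c,(400,400))])[:,:,::-1])
E
```

```text
time_s: 5.4
eef_pos: [493.5, -173.9, 105.8]
ee_rot: [0.0, 0.997, -0.076, -0.001]
force: [-13.2, 5.5, 33.1]
grip_width: -0.001
grip_force: 17.2
time_s: 6.15
eef_pos: [493.5, -173.7, 182.7]
ee_rot: [-0.0, 0.997, -0.077, -0.001]
force: [0.1, 0.1, -1.0]
grip_width: 0.004
grip_force: 0.0
```

View pics/p2.png

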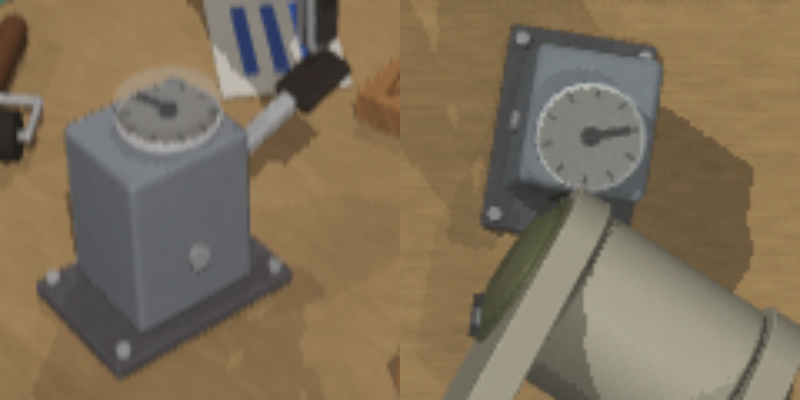

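The second step registered: the pointer is now at (632,130), about 72° on, and the lever is up. Third press, with a slightly gentler end, then a higher retreat.

```bash
python3 -m creep '[[[0,0,-0.5,0,0,0],[0,0,-1,0,0,0],[0,0,-1.5,0,0,0],[0,0,-2,0,0,0],[0,0,-2.4,0,0,0],[0,0,-2.7,0,0,0],[0,0,-2.9,0,0,0],[0,0,-3.05,0,0,0],[0,0,-3.12,0,0,0],[0,0,-3.18,0,0,0],[0,0,-3.18,0,0,0],[0,0,-3.18,0,0,0]]]'
python3 -m creep '[[[0,0,0.5,0,0,0],[0,0,1,0,0,0],[0,0,1.5,0,0,0],[0,0,2,0,0,0],[0,0,2.5,0,0,0],[0,0,3.2,0,0,0],[0,0,4,0,0,0],[0,0,5,0,0,0],[0,0,5,0,0,0],[0,0,5,0,0,0],[0,0,5,0,0,0]]]'
python3 - <<'E'
from rig import ctrl
import cv2,numpy as np
a=ctrl.capture("scene")["image"][140:240,170:290];c=ctrl.capture("top")["image"][160:280,300:420]
cv2.imwrite("pics/p3.png",np.hstack([cv2.resize(a,(400,400)),cv2.resize(c,(400,400))])[:,:,::-1])
E
```

```text
time_s: 7.25
eef_pos: [493.5, -173.8, 105.9]
ee_rot: [-0.0, 0.997, -0.076, -0.001]
force: [-12.1, 5.7, 28.5]
grip_width: -0.001
grip_force: 15.0
time_s: 8.17
eef_pos: [493.6, -173.7, 228.2]
ee_rot: [-0.0, 0.997, -0.077, -0.001]
force: [-0.7, 0.2, 0.1]
grip_width: 0.0
grip_force: 0.0
```

View pics/p3.png

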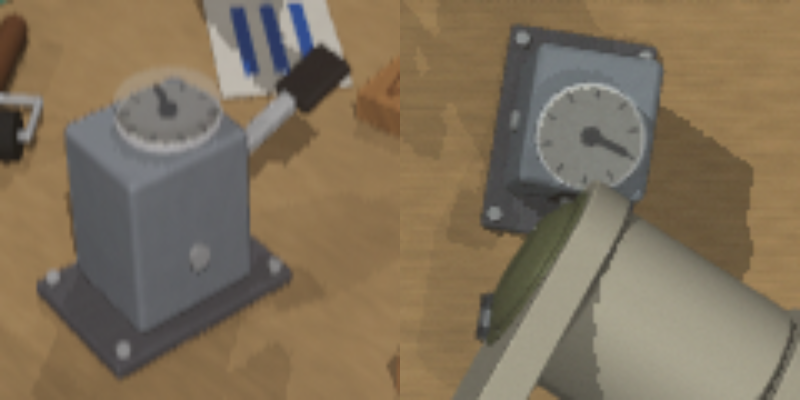

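The pointer is at (630,155), about 108° on, which is three steps. The lever is up and the gripper is clear of it.

```bash
python3 -c "
from rig import ctrl
print(ctrl.finish_job())"
```

```text
the job is handed in; nothing more can be done
None
```

I pressed the counter's lever fully down three times and it sprang back each time; the dial shows three steps on, the hole punch was not touched, and the job was handed in at about 8 s (no verdict was returned).

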